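# Seal a pot in the hand lever lid press

## Robot

A 6-joint arm with a two-finger parallel gripper is mounted at the origin on a cart in front of the work surface, level with it; the furniture and walls round the work are solid. World frame = base frame: x ahead of the robot, y to its left, z up, the work surface at z = 0. Lengths are in m, angles in degrees, forces in N, time in s.
With the tool pointing down it reaches from about 0.425 to 0.95 m from the base axis. Payload 14.7 kg.
Tool frame: the origin (TCP) lies between the finger pads; the fingertips stand 8 mm ahead of it and the grasp point (between the pads) lies 11 mm behind it (r.finger_overhang is the distance from the TCP to the fingertips, in m); z points along the fingers, y is the direction in which the jaws open and shut (so a half turn about z gives the same grasp; the last joint's range is limited). The gripper opens to 85 mm and grips with 20 to 120 N. Pads are 22 mm wide; open, the fingers measure 114 mm over their backs; the gripper's body (76 mm by 85 mm) begins 54 mm behind the grasp point. The pads swing forward as they close: fully open they stand 13 mm farther back than shut.
Start: joints at [68.892, 27.513, 91.461, -0, 61.026, -2.67], TCP at [0.206, 0.617, 0.239] pointing down, gripper open.
Joint ranges: [-157.49, 157.49], [-46.99, 117.5], [13.45, 153.17], [-89.5, 269.5], [5.16, 153.95], [-167.48, 167.48]. Speed limits (degrees/s): [108.29, 108.29, 136.94, 172.46, 172.46, 172.46].

## Interface

Orientations are given as a 3x3 rotation matrix whose columns are the frame's x, y, z axes.
In Python, from plant import r gives the robot as it stands. The module is installed in compiled form; this text tells all that it offers. Calls block until the motion is done:
- r.move_to(position, orientation): joint-space move of the TCP to a pose.
- r.movel(position, vel=0.15, ori=None): straight line of the TCP; ori=None keeps the orientation; vel is the mean speed in m/s.
- r.set_joints(angles): joint-space move.
- r.gripper_to(opening, squeeze=None): opening from 0.0 (shut) to 1.0 (fully open); squeeze is the grip in N (None keeps the last); returns when the fingers have stopped.
- r.dwell(seconds).
- r.inverse_kinematics(position, orientation): joint angles nearest the present ones, or None.
- r.read_camera(name): name is "side" or "top" or "wrist"; returns a dict with "pixels" (400x640x3 uint8, red, green, blue), "camera_matrix" (3x3 intrinsics, pixels), "k1" (the pictures are not rectified: a ray, as slopes to the right and down, at radius r is drawn at 1 + k1 r^2 times it, then the intrinsics apply), "eye" and "orientation" of the camera in the world. Camera axes: x right, y down, z forward; pixel columns grow to the right and rows downward; lengths in m; the calibration is good to about 2 mm. A picture is of the moment at which its call begins. There is no depth.
A pose or a line that the arm cannot do raises r.IKError and nothing moves.
- r.job_done(): hands the job in, once; it reports no verdict.
Trained networks look in the newest picture that a camera, given by its name, has taken for a name from the list of things; names that differ only in an ending like _2 or _b are one class to them, and where a whole thing is asked for, a point or a joint stands for the part that bears it (a point fixed in the world has none). Each returns a list of dicts, best first, with "score" (0 to 1); they miss things now and then, are a little off and sometimes report something else, mostly with a low value. They report only what shows in the picture. A call takes as long as a camera call. They do not tell look-alikes from the thing itself.
- r.search_frame(camera, target): "box" ([left, top, right, bottom] in pixels, round what is visible of it).
- r.tip_of(camera, target): "point" ([column, row] in pixels: a listed point, or the origin of a listed thing).
Readings, each from a call of its own:
- r.current_time(): time.
- r.current_joint_pos(): joint angles.
- r.current_dq(): joint speeds.
- r.current_tau(): joint torques, N m.
- r.current_eef_pos(): TCP position.
- r.current_tool_rot(): TCP orientation.
- r.current_ft_force(): force on the tool from outside, world axes, zero at the start.
- r.current_wrist_torque(): the same for the moment, N m.
- r.current_width(): opening from 0.0 (shut) to 1.0 (fully open).
Only numpy, scipy, OpenCV 4.12 (cv2) and the standard library are available. Lean on these libraries where they do the work, as an engineer would, in place of code of your own. Each camera call takes 0.05 s, during which the arm holds its last target. There are 200 camera calls.

## Task

The pot on the table to the left of the blue hand press has its blue lid standing proud: stand it in the press's nest between the white studs and let go of it, then swing the lever down to its stop so that the pad pushes the lid home, and let the lever go back up. Then put the sealed pot upright in the white tray. Never tip it over, and do not shift the tray or push about the finished pot or the roll of labels.

Things in the scene. Friction and masses are not known exactly. Their poses are not given: they have to be found in the camera images.
- press: blue bench press, fixed to the table, base plate 235x130x10 mm. Origin: on the table right below the centre of the nest. Its x axis points from the nest to the lever's hinge (away from the robot at yaw 0), y along the T-bar, z up. The plate runs from x = -75 to +160 mm, y = +-65 mm. Two upright cheeks (x 93 to 137 mm, y +-28 mm, up to z = 122 mm) carry the hinge
- nest (a point): centre of the nest's steel disc, on its top (12 mm above the table), where the centre of the pot's underside belongs. Four white studs 9.5 mm high and 9 mm thick stand round it at 37.5 mm radius in the four diagonal directions, leaving 5 mm play round the pot. Axes as the press
- press_hinge (a point): middle of the lever's hinge axis: 110 mm behind the nest centre (press x), 105 mm above the table; the hinge axis runs along the press's y
- lever_bar (a point): middle of the T-bar at the lever's free end, 200 mm from the hinge axis. Round bar, 160 mm long along the press's y, with 16 mm thick black rubber grips from 16 to 78 mm either side of the middle and red end caps. At rest it is above the hinge (18 mm farther back, 304 mm above the table); at the stop it is 90 mm in front of the nest centre, 105 mm above the table
- press_lever (a joint): lever angle, rad: 0 = up, at rest, held by a spring; grows as the bar swings towards the robot and down; 1.66 = down at its stop, lever level. About 8 N at the bar, 13 N when the pad pushes the lid; the damped spring takes it back up in a few seconds when let go
- press_pad: white spring-backed round pad, 60 mm in diameter, under the lever 110 mm from the hinge; at the stop it lies level above the nest, its face 80 mm above the table. Origin: on the hinge axis, turns with the lever
- pot: round white pot with a green band and a blue lid with a white top, its red neck showing below the lid; straight wall 56 mm in diameter up to 54 mm height. 0.26 kg. Origin: centre of its underside, z up. With the lid proud it is 73 mm high, with the lid home 68 mm. Grip it round the wall, fingertips about 20 mm above its foot (lower, the lid may touch the palm)
- pot_lid (a joint): how far the pot's blue lid (54 mm in diameter, 14 mm high) is pushed down, m: 0 = proud, 5 mm gap above the wall; 0.005 = fully home. It is stiff (8 N) and stays where it is left; the press brings it home
- tray: open white tray 280x200 mm, 50 mm high, sloping walls, loose on the table to the right of the press. Origin: centre of its underside; x along its length. Its flat floor is 240x160 mm and 2 mm thick
- pot_done: finished pot of the same make, lid home, standing in the far half of the tray; a bystander. Origin: centre of its underside
- label_roll: white roll of labels, 68 mm in diameter, 50 mm high, standing on the table on the left; a bystander. Origin: centre of its underside
Things that resemble listed ones, but are neither listed nor needed, are in the scene too. What is shaped like the pot but orange or pink is not meant.

How it is judged (in metres and radians):
On the way, in this order (a step that is already met when the one before it is completed fails the run):
1. the pot stands upright in the nest, between the studs, let go, with the lever still up (horizontal distance between pot and nest below 0.01 m and z of pot in the frame of nest below 0.003 m and angle between pot's own z axis and vertical below 0.12 rad and contact force between the fingers and pot below 0.3 N and value of joint press_lever below 0.3 rad), for 0.2 s.
2. the lever is at its stop and the pad presses the pot's lid home in the nest (value of joint press_lever above 1.58 rad and value of joint pot_lid above 0.0035 m and contact force between press_pad and pot above 1 N and horizontal distance between pot and nest below 0.012 m), for 0.1 s.
3. the lever is back up at rest and the pot still stands in the nest (horizontal distance between pot and nest below 0.01 m and z of pot in the frame of nest below 0.003 m and angle between pot's own z axis and vertical below 0.12 rad and value of joint press_lever below 0.08 rad), for 0.2 s.
At the end, for the whole second after the job is handed in: The pot stands at rest upright (within 0.12 rad) on the floor of the tray (its origin within 120 mm along and 80 mm across of the tray's centre, at most 12 mm above the tray's underside), its lid pushed down at least 3.5 mm, and the lever is back up within 0.08 rad of rest (value of joint pot_lid above 0.0035 m and value of joint press_lever below 0.08 rad and angle between pot's own z axis and vertical below 0.12 rad and x of pot in the frame of tray between -0.12 and 0.12 m and y of pot in the frame of tray between -0.08 and 0.08 m and z of pot in the frame of tray below 0.012 m and linear speed of pot below 0.02 m/s); the robot touches nothing.
It fails at once if the pot is tipped over (more than 0.6 rad) (angle between pot's own z axis and vertical above 0.6 rad).
It fails at once if the tray is shifted by more than 40 mm (distance of tray from where it was at the start of the episode above 0.04 m).
It fails at once if the finished pot is pushed more than 30 mm or tipped over (distance of pot_done from where it was at the start of the episode above 0.03 m or angle between pot_done's own z axis and vertical above 0.6 rad).
It fails at once if the label roll is pushed more than 30 mm (distance of label_roll from where it was at the start of the episode above 0.03 m).
It also fails if it takes over 72 s, if anything falls off the work surface, if the arm or the gripper's body presses on something with over 40 N, if the wrist force passes 120 N, or if a joint passes its speed limit or range.

## Working session

There is one attempt and no reset: what is moved stays moved. The work goes in short steps, each a Python script; the robot and the scene stay as the last script left them, time stands still between calls to the robot, and variables do not carry over. Pictures are saved under pics/ and viewed, about 8 in all and at most 12, crops included, and the job is handed in when it is done.

```bash
mkdir -p pics
cat > h.py <<'E'
import numpy as np, cv2
from plant import r
def ray(c,px):
    K=np.array(c["camera_matrix"]);k1=c["k1"]
    d=np.array([(px[0]-K[0,2])/K[0,0],(px[1]-K[1,2])/K[1,1]])
    u=d.copy()
    for _ in range(30): u=d/(1+k1*(u@u))
    return np.array(c["eye"]),np.array(c["orientation"])@np.array([u[0],u[1],1])
def at_z(c,px,z):
    e,d=ray(c,px); return e+d*(z-e[2])/d[2]
def proj(c,P):
    K=np.array(c["camera_matrix"]);p=np.array(c["orientation"]).T@(np.array(P)-np.array(c["eye"]))
    u=p[:2]/p[2];u=u*(1+c["k1"]*(u@u));return K[:2,:2]@u+K[:2,2]
def tri(c1,p1,c2,p2):
    e1,d1=ray(c1,p1);e2,d2=ray(c2,p2);d1/=np.linalg.norm(d1);d2/=np.linalg.norm(d2)
    s=np.linalg.lstsq(np.c_[d1,-d2],e2-e1,rcond=None)[0]
    a=e1+s[0]*d1;b=e2+s[1]*d2;return (a+b)/2,np.linalg.norm(a-b)
def save(c,n): cv2.imwrite(f"pics/{n}.png",c["pixels"][:,:,::-1])
def down(yaw):  # tool x at yaw (rad), pointing down
    a,b=np.cos(yaw),np.sin(yaw); return np.array([[a,b,0],[b,-a,0],[0,0,-1.]])
E
python3 - <<'E'
from h import *
np.set_printoptions(precision=4,suppress=True)
C={n:r.read_camera(n) for n in("side","top")}
for n,c in C.items():
    save(c,n+"0"); print(n,c["eye"],c["orientation"][:,2])
    for t,z in [("pot",0),("nest",.012),("lever_bar",.304),("press_hinge",.105),("tray",0),("pot_done",0.002),("label_roll",0),("press",0)]:
        for d in r.tip_of(n,t)[:4]: print(n,t,round(d["score"],2),np.round(d["point"],1),at_z(c,d["point"],z))
print(r.current_tool_rot())
E
```

```text
side [ 0.2405 -0.9219  0.8488] [ 0.2289  0.8013 -0.5528]
side pot 0.69 [294.2 230. ] [ 0.4276  0.161  -0.    ]
side pot 0.67 [271.  237.1] [ 0.3384  0.1421 -0.    ]
side pot 0.64 [270.  223.7] [0.3471 0.2231 0.    ]
side nest 0.98 [344.3 257.5] [ 0.5553 -0.044   0.012 ]
side press_hinge 0.9 [375.7 230.9] [ 0.6579 -0.0472  0.105 ]
side press_hinge 0.25 [288.4 206.1] [0.4125 0.1679 0.105 ]
side tray 0.81 [358.1 327. ] [ 0.5088 -0.311   0.    ]
side pot_done 0.62 [377.8 318.2] [ 0.5716 -0.2991  0.002 ]
side label_roll 0.77 [290.6 209.9] [0.4401 0.2929 0.    ]
side press 0.63 [338.7 254.4] [ 0.5462 -0.0115 -0.    ]
top [ 0.3963 -0.0058  1.4563] [ 0.0785 -0.0058 -0.9969]
top pot 0.84 [272.6 259.9] [0.3379 0.137  0.    ]
top pot 0.82 [261.9 229.1] [0.4328 0.1687 0.    ]
top pot 0.52 [245.7 257.7] [0.3459 0.2197 0.    ]
top nest 0.71 [327.4 187.9] [ 0.5549 -0.0351  0.012 ]
top lever_bar 0.78 [328.2 124.2] [ 0.6819 -0.0345  0.304 ]
top press_hinge 0.93 [330.9 149.2] [ 0.6571 -0.0457  0.105 ]
top tray 0.79 [411.6 200.5] [ 0.5122 -0.2958  0.    ]
top tray 0.27 [323.2 190.3] [ 0.5491 -0.0222  0.    ]
top pot_done 0.79 [414.5 183.1] [ 0.5661 -0.3064  0.002 ]
top label_roll 0.83 [213.1 229. ] [0.4357 0.3202 0.    ]
top press 0.87 [323.5 188.4] [ 0.5549 -0.0233  0.    ]
[[-0.9487  0.3163  0.    ]
 [ 0.3163  0.9487  0.    ]
 [-0.      0.     -1.    ]]
```

Run:
```python
import cv2
a=cv2.imread("pics/top0.png")[90:310,190:470];b=cv2.imread("pics/side0.png")[150:370,210:490]
cv2.imwrite("pics/m0.png",cv2.vconcat([cv2.resize(cv2.hconcat([a,b]),(800,314),interpolation=cv2.INTER_CUBIC)]))
```

```text
(no output)
```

View pics/m0.png

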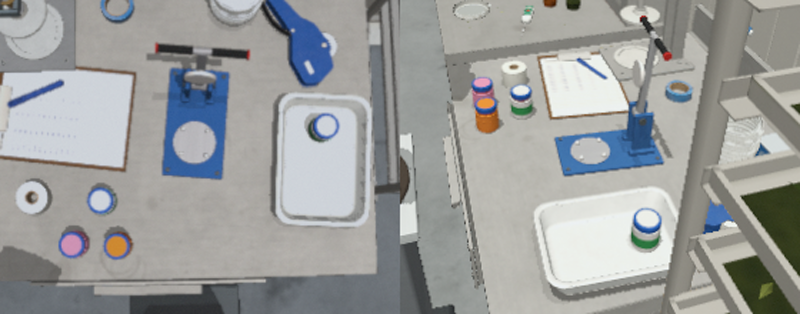

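The green-banded pot is the one at about (0.43, 0.165); the orange and pink pots are decoys. The press yaw looks like about -4.5°. Next I'll take closer looks with the wrist camera.

Run:
```python
from h import *
np.set_printoptions(precision=4,suppress=True)
y=np.radians(180-4.5)
def look(tag,ts):
    c=r.read_camera("wrist"); save(c,tag); print(tag,r.current_eef_pos(),c["eye"],c["orientation"][:,2])
    for t,z in ts:
        for d in r.tip_of("wrist",t)[:3]: print(t,round(d["score"],2),np.round(d["point"],1),at_z(c,d["point"],z))
    return c
r.move_to([0.43,0.165,0.22],down(y)); look("w1",[("pot",0),("label_roll",0)]);print(r.current_joint_pos())
r.move_to([0.50,-0.02,0.26],down(y)); c=look("w2",[("nest",.012),("press",0),("press_hinge",.105),("lever_bar",.304)]);print(r.current_joint_pos())
print(r.current_time())
a=cv2.imread("pics/w1.png");b=cv2.imread("pics/w2.png")
cv2.imwrite("pics/m1.png",cv2.resize(cv2.hconcat([a,b]),(800,250),interpolation=cv2.INTER_AREA))
import pickle;pickle.dump(c,open("w2.pkl","wb"))
```

```text
w1 [0.4301 0.1657 0.22  ] [0.3584 0.171  0.3543] [ 0.2825 -0.022  -0.959 ]
pot 0.93 [320.3 173.3] [0.4302 0.1654 0.    ]
pot 0.84 [377.   78.3] [0.3423 0.2266 0.    ]
pot 0.66 [278.3  76.7] [0.3335 0.1329 0.    ]
label_roll 0.73 [464.1 169.2] [0.4372 0.3131 0.    ]
[ 17.2899  13.8204 116.6624   0.0013  49.5129 -68.2622]
w2 [ 0.4996 -0.0191  0.2597] [ 0.4281 -0.0142  0.394 ] [ 0.2817 -0.0221 -0.9592]
nest 0.69 [315.2 216.1] [ 0.5541 -0.03    0.012 ]
nest 0.18 [310.9 349.5] [ 0.7357 -0.0508  0.012 ]
press 0.61 [314.6 211.8] [ 0.5527 -0.0307  0.    ]
press_hinge 0.98 [309.1 350.7] [ 0.6621 -0.0438  0.105 ]
[ -5.6502  14.195  109.3155   0.0071  56.5098 -91.244 ]
3.9583
```

View pics/m1.png

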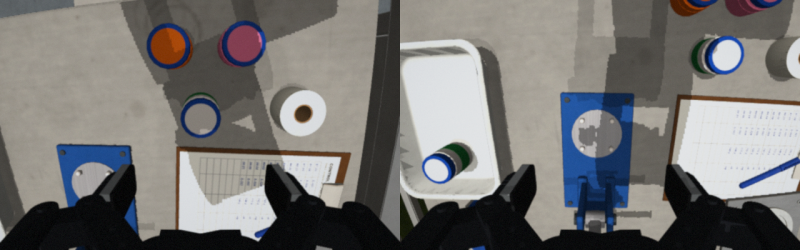

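View pics/w2.png

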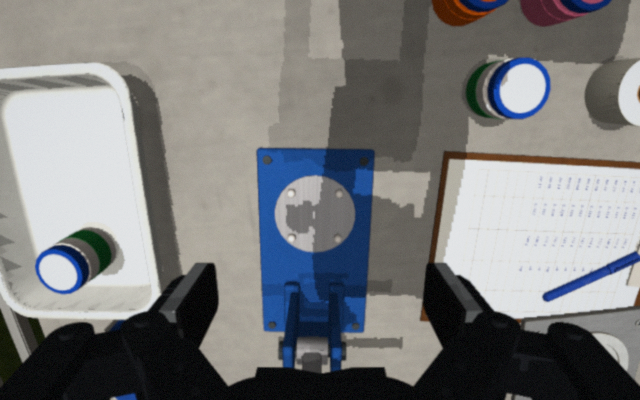

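The disc is centred at about (315, 214), with studs at (291,194), (339,195), (292,238) and (337,238). The pot is at (520, 90), standing clear. I'll compute the nest and yaw from the studs and the plate corners.

Run:
```python
from h import *
import pickle
np.set_printoptions(precision=4,suppress=True)
c=pickle.load(open("w2.pkl","rb"))
g=c["pixels"]
# steel disc / stud refinement
S=np.array([at_z(c,p,.0205) for p in [(291,194),(339,195),(337,238),(292,238)]])
print(S, S.mean(0), np.linalg.norm(S-S.mean(0),axis=1))
hsv=cv2.cvtColor(g,cv2.COLOR_RGB2HSV)
m=((hsv[...,1]>130)&(abs(hsv[...,0].astype(int)-110)<15)).astype(np.uint8)
m[:140]=0;m[270:]=0;m[:,:250]=0;m[:,385:]=0
rows=[(v,np.flatnonzero(m[v])[[0,-1]]) for v in range(165,265,10)]
L=np.array([at_z(c,(e[0]-.5,v),.010) for v,e in rows]);R=np.array([at_z(c,(e[1]+.5,v),.010) for v,e in rows])
for E in(L,R):
    k=np.polyfit(E[:,0],E[:,1],1); print("edge yaw",np.degrees(np.arctan(k[0])),"y@.555",np.polyval(k,.555))
cols=[np.flatnonzero(m[:,u])[0] for u in range(270,365,10)]
print("front",[at_z(c,(u,v-.5),.010)[:2] for u,v in zip(range(270,365,30),cols[::3])])
```

```text
[[ 0.5238 -0.0539  0.0205]
 [ 0.5291 -0.0016  0.0205]
 [ 0.5794 -0.0071  0.0205]
 [ 0.5753 -0.0581  0.0205]] [ 0.5519 -0.0302  0.0205] [0.0367 0.0365 0.0358 0.0364]
edge yaw -5.326007525569148 y@.555 -0.09469232455261195
edge yaw -5.368169850006485 y@.555 0.03297723002834922
front [array([ 0.4739, -0.0726]), array([ 0.4765, -0.0401]), array([ 0.4791, -0.0076]), array([0.4827, 0.0248])]
```

```bash
cat >> h.py <<'E'
YAW=np.radians(-5.35); NEST=np.array([.5525,-.0304,.012])
ex=np.array([np.cos(YAW),np.sin(YAW),0]); ey=np.array([-ex[1],ex[0],0]); HINGE=NEST+.110*ex; HINGE[2]=.105
E
python3 - <<'E'
from h import *
np.set_printoptions(precision=4,suppress=True)
R=down(np.pi+YAW); p=np.array([.430,.1655,0]); z=.028
def at(q,h): return [q[0],q[1],h]
r.move_to(at(p,.15),R); r.movel(at(p,z),.12)
r.gripper_to(0,30); print("w",r.current_width(),r.current_eef_pos())
r.movel(at(p,.12),.15); print("w",r.current_width(),"F",r.current_ft_force())
r.movel(at(NEST,.12),.2); r.movel(at(NEST,z+.012+.012),.1)
c=r.read_camera("wrist"); save(c,"w3")
r.movel(at(NEST,z+.0125),.04); print("F",r.current_ft_force(),r.current_eef_pos())
r.gripper_to(1.0); print("w",r.current_width(),r.current_time())
c=r.read_camera("wrist"); save(c,"w4"); s=r.read_camera("side"); save(s,"s4")
for d in r.tip_of("wrist","pot")[:3]: print(round(d["score"],2),np.round(d["point"],1),at_z(c,d["point"],.012))
cv2.imwrite("pics/m2.png",cv2.hconcat([c["pixels"][:,100:500,::-1],cv2.resize(s["pixels"][150:350,240:440,::-1],(400,400))]))
E
```

```text
w 0.64423700448663 [0.4304 0.1657 0.0287]
w 0.6473155555176934 F [-0.6352  0.1014 -1.7144]
F [ 1.4484 -0.2667  1.7466] [ 0.5529 -0.0305  0.0405]
w 0.9979845648057215 10.2167
0.66 [318.3 251.4] [ 0.5531 -0.0317  0.012 ]
```

View pics/m2.png

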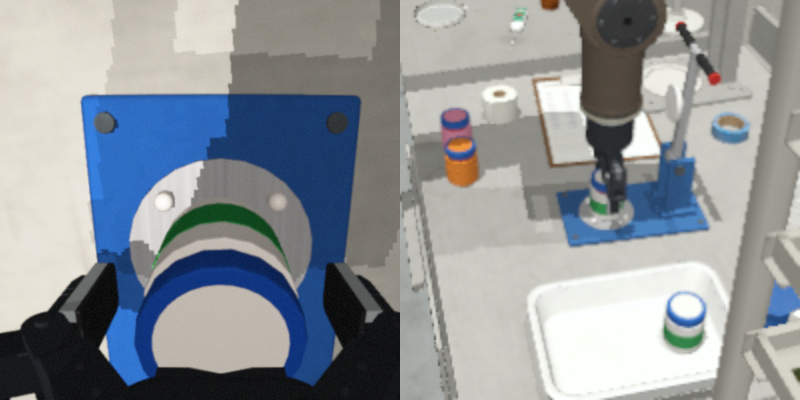

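Pot seated and released: the wrist camera puts it within 2 mm of the nest, and it looks upright. Next is the lever: grip the bar with the jaws along press x and follow the arc.

```bash
cat >> h.py <<'E'
RB=down(np.pi/2+YAW)
def bar(th,off=.045,dz=-.011):
    f=1.66-th; return HINGE+.2*(-np.cos(f)*ex+np.array([0,0,np.sin(f)]))+off*ey+[0,0,dz]
E
python3 - <<'E'
from h import *
np.set_printoptions(precision=4,suppress=True)
print([r.inverse_kinematics(bar(t),RB) is not None for t in np.linspace(0,1.68,8)])
r.movel([NEST[0],NEST[1],.15],.15); r.movel([.44,-.02,.25],.25)
r.move_to([.50,.03,.40],RB)
r.gripper_to(.5); r.move_to(bar(0,dz=.09),RB)
s=r.read_camera("side"); t=r.read_camera("top");
for n,c in(("side",s),("top",t)):
    for d in r.tip_of(n,"lever_bar")[:2]: print(n,round(d["score"],2),d["point"],at_z(c,d["point"],.304),"pred",proj(c,bar(0,0,0)))
w=r.read_camera("wrist"); save(w,"w5"); print(proj(w,bar(0,.078,0)),proj(w,bar(0,.016,0)),proj(w,bar(0,0,0)))
cv2.imwrite("pics/m3.png",cv2.hconcat([cv2.resize(w["pixels"][:,:,::-1],(400,250)),cv2.resize(s["pixels"][60:310,240:640,::-1],(400,250))]))
print(r.current_time(),r.current_width(),r.current_eef_pos())
E
```

```text
[True, True, True, True, True, True, True, True]
side 0.81 [386.5, 173.6] [ 0.6828 -0.0298  0.304 ] pred [387.2448 175.6604]
top 0.69 [329.2, 128.3] [ 0.6714 -0.0368  0.304 ] pred [331.3683 124.9513]
[321.2851 163.0495] [321.2094 251.8544] [321.1907 272.6579]
15.0583 0.49799981786238023 [0.6834 0.0027 0.3951]
```

View pics/m3.png

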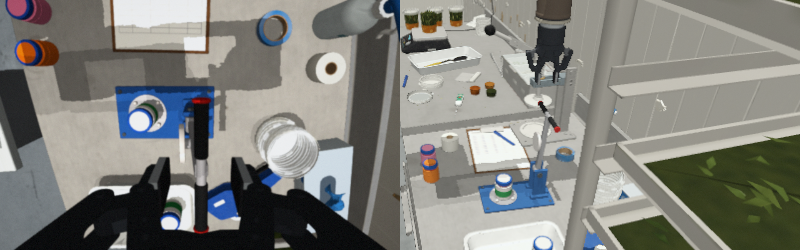

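The bar is centred between the jaws: end at column 322, row 160, against a predicted 321, 163. Now I'll grip it and swing.

Run:
```python
from h import *
np.set_printoptions(precision=3,suppress=True)
r.movel(bar(0),.12); r.gripper_to(0,50); print("w",r.current_width(),r.current_ft_force(),r.current_eef_pos()-bar(0))
for t in np.linspace(0,1.56,12)[1:]:
    r.movel(bar(t),.13)
    if t>.4: print(round(t,2),r.current_ft_force())
for t in(1.60,1.64,1.665):
    r.movel(bar(t),.05); print(t,r.current_ft_force(),r.current_eef_pos()-bar(t),r.current_width())
r.dwell(.3); print(r.current_ft_force(),r.current_time())
s=r.read_camera("side"); w=r.read_camera("wrist"); print("bar end -y pred",proj(s,bar(1.66,-.08,0)),[(round(d["score"],2),d["point"]) for d in r.tip_of("side","lever_bar")[:1]],proj(s,bar(1.66,0,0)))
cv2.imwrite("pics/m4.png",cv2.hconcat([cv2.resize(w["pixels"][:,:,::-1],(400,250)),cv2.resize(s["pixels"][190:290,260:420,::-1],(400,250))]))
```

```text
w 0.16460581354227 [-0.189  0.676  5.964] [ 0.    -0.     0.001]
0.43 [ 1.751 -0.674 10.542]
0.57 [ 0.593 -0.231  9.45 ]
0.71 [0.401 0.953 7.365]
0.85 [2.388 0.963 4.521]
0.99 [2.425 1.22  2.867]
1.13 [3.97  0.808 2.424]
1.28 [4.245 1.323 5.327]
1.42 [4.325 0.871 3.907]
1.56 [1.773 0.754 6.58 ]
1.6 [2.826 1.997 4.681] [ 0. -0.  0.] 0.16735817194678732
1.64 [0.275 2.2   7.808] [0. 0. 0.] 0.1656116397648629
1.665 [0.654 1.604 7.274] [ 0. -0.  0.] 0.1691552065657503
[0.636 1.942 5.279] 21.6167
bar end -y pred [319.594 252.703] [(0.94, [314.9, 236.1])] [315.417 236.192]
```

View pics/m4.png

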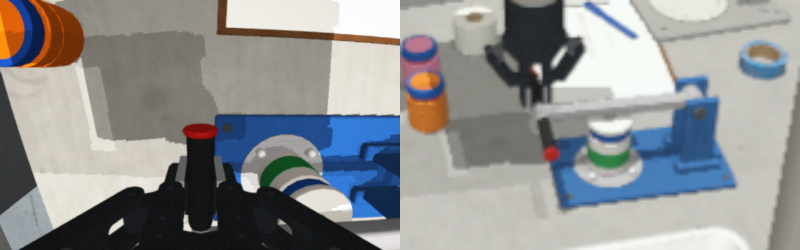

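The lever looks nearly level, but the force shows no stop yet. I'll push on gently until it rises.

Run:
```python
from h import *
np.set_printoptions(precision=3,suppress=True)
p=bar(1.665)
for k in range(1,9):
    r.movel(p-[0,0,.002*k],.03); r.dwell(.15); f=r.current_ft_force(); print(2*k,f,r.current_width())
    if f[2]>32: break
s=r.read_camera("side"); print([(round(d["score"],2),d["point"]) for d in r.tip_of("side","lever_bar")[:1]]); print(r.current_time())
cv2.imwrite("pics/m5.png",cv2.resize(s["pixels"][200:275,280:400,::-1],(800,500),interpolation=cv2.INTER_CUBIC))
```

```text
2 [0.315 2.273 6.705] 0.16835740371715643
4 [-0.8    1.603 10.699] 0.16779299457877614
6 [-6.187  2.168 34.656] 0.16708442908922536
[(0.93, [315.6, 237.0])]
23.0667
```

View pics/m5.png

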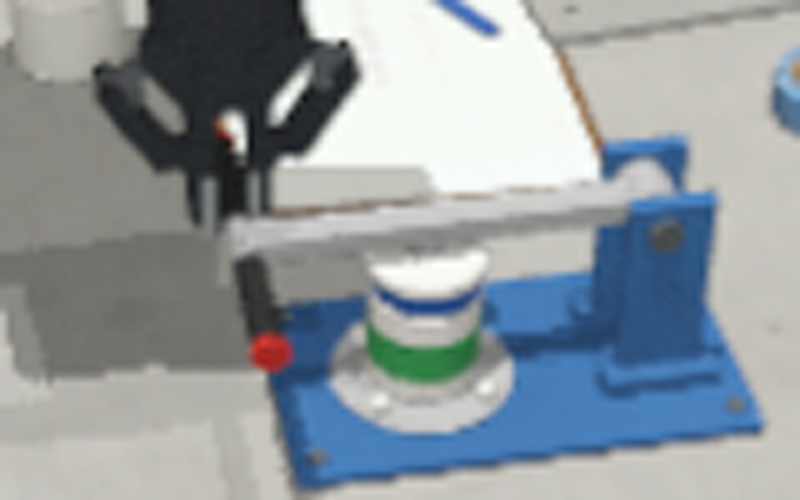

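The stop is reached (34 N) and the red neck no longer shows. I'll guide the lever back up and release it.

Run:
```python
from h import *
np.set_printoptions(precision=3,suppress=True)
for t in np.linspace(1.62,.02,12): r.movel(bar(t,dz=-.014),.14)
print(r.current_ft_force()); r.gripper_to(.6); r.dwell(.3)
r.movel(bar(0,dz=.09),.15)
r.dwell(.3); print(r.current_time(),r.current_ft_force())
s=r.read_camera("side");
print([(round(d["score"],2),d["point"]) for d in r.tip_of("side","lever_bar")[:1]],"before 386.5 173.6")
for d in r.tip_of("side","pot")[:5]: print(round(d["score"],2),d["point"],at_z(s,d["point"],.012))
r.move_to([.50,.03,.36],RB); r.gripper_to(1.0)
R=down(np.pi+YAW); r.move_to([.48,-.025,.24],R)
c=r.read_camera("wrist")
for d in r.tip_of("wrist","pot")[:3]: print("w",round(d["score"],2),d["point"],at_z(c,d["point"],.012))
t=r.read_camera("top")
for n in("tray","pot_done"):
  for cam,cc in(("top",t),("side",s)):
    for d in r.tip_of(cam,n)[:1]: print(cam,n,round(d["score"],2),at_z(cc,d["point"],0))
cv2.imwrite("pics/m6.png",cv2.hconcat([cv2.resize(c["pixels"][:,:,::-1],(400,250)),cv2.resize(s["pixels"][150:300,260:500,::-1],(400,250))]))
print(r.current_time())
```

```text
[ 0.732 -0.288  9.342]
29.1417 [1.079 0.266 1.083]
[(0.57, [385.3, 177.4])] before 386.5 173.6
0.94 [342.2, 256.5] [ 0.55  -0.037  0.012]
0.49 [269.5, 222.1] [0.345 0.217 0.012]
w 0.97 [466.3, 9.6] [0.337 0.127 0.012]
w 0.95 [321.2, 237.5] [ 0.554 -0.031  0.012]
w 0.7 [558.6, 10.9] [0.344 0.219 0.012]
top tray 0.81 [ 0.511 -0.297  0.   ]
side tray 0.78 [ 0.505 -0.305  0.   ]
top pot_done 0.55 [ 0.566 -0.307  0.   ]
side pot_done 0.96 [ 0.579 -0.304  0.   ]
32.4167
```

View pics/m6.png

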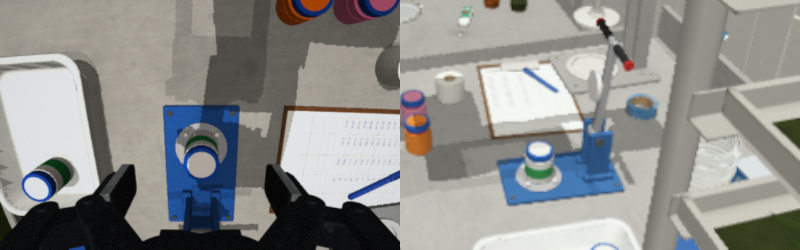

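Run:
```python
from h import *
np.set_printoptions(precision=3,suppress=True)
R=down(np.pi+YAW); p=[.553,-.031]; q=[.445,-.298]
r.move_to([*p,.16],R); r.movel([*p,.040],.12); r.gripper_to(0,30); print("w",r.current_width())
r.movel([*p,.15],.12); r.movel([*q,.15],.25); print("w",r.current_width(),r.current_ft_force())
r.movel([*q,.045],.12); r.movel([*q,.0315],.03); print(r.current_ft_force())
r.gripper_to(1.0); r.dwell(.2); r.movel([*q,.17],.15); r.movel([.42,-.24,.25],.25); r.dwell(.3)
c=r.read_camera("wrist"); s=r.read_camera("side")
for cam,cc in(("side",s),("wrist",c)):
  for n in("pot","tray","pot_done"):
    for d in r.tip_of(cam,n)[:3]: print(cam,n,round(d["score"],2),at_z(cc,d["point"],.002))
print([(round(d["score"],2),d["point"]) for d in r.tip_of("side","lever_bar")[:1]])
cv2.imwrite("pics/m7.png",cv2.hconcat([cv2.resize(c["pixels"][:,:,::-1],(400,250)),cv2.resize(s["pixels"][150:400,240:640,::-1],(400,250))]))
print(r.current_time(),r.current_ft_force())
```

```text
w 0.6504577502364084
w 0.6487455735696895 [-0.15   0.232 -1.417]
[ 0.193  0.511 -2.292]
side pot 0.72 [ 0.445 -0.294  0.002]
side pot 0.7 [0.351 0.197 0.002]
side pot 0.55 [0.343 0.135 0.002]
side tray 0.66 [ 0.504 -0.313  0.002]
side pot_done 0.83 [ 0.576 -0.303  0.002]
wrist pot 0.59 [ 0.447 -0.301  0.002]
wrist tray 0.66 [ 0.511 -0.304  0.002]
wrist pot_done 0.74 [ 0.581 -0.302  0.002]
[(0.81, [387.2, 176.3])]
41.4417 [ 0.245 -1.016  0.716]
```

View pics/m7.png

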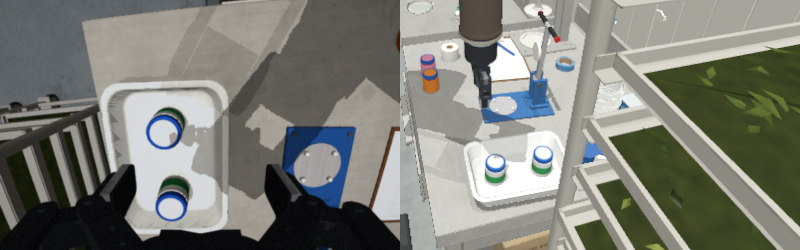

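Both pots stand upright in the tray, the nest is empty, the lever is up and the arm is clear. I'm handing the job in.

```bash
python3 -c "
from plant import r
r.job_done(); print(r.current_time())"
```

```text
the job is handed in; nothing more can be done
the job is handed in; nothing more can be done
```

I stood the green-banded pot in the nest and let go of it. I then swung the lever to its stop by its grip and guided it back up. The sealed pot went into the near half of the tray, and I handed the job in at about 41 s.

**Last checks:**
- **Pot:** it stands upright in the tray at about (0.446, -0.298). That is about 65 mm along from the tray's centre, toward the robot, and about 135 mm from the finished pot.
- **Lid:** it looks home, with no red neck showing in the picture at the stop. I did not measure how far it moved.
- **Lever:** back up, with the bar within 3 px of where it was at the start. I did not measure the joint angle itself.
- **Bystanders:** the tray and finished pot measure within about 15 mm of their first positions, which is network noise. I did not measure the label roll again, but it looks unmoved in the pictures.

**One disagreement:** at the calculated stop angle the force was only about 6 N. I pushed the bar on another 6 mm until it rose sharply to 35 N, which I took as the stop.

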